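# Rack the graphite plate and lock the carrier with its rod

### The arm

A 6-joint arm with a two-finger parallel gripper is mounted at the origin on the work surface. World frame = base frame: x ahead of the robot, y to its left, z up, the work surface at z = 0. Lengths are in m, angles in rad, forces in N, time in s.
With the tool pointing down it reaches from about 0.325 to 0.775 m from the base axis. Payload 5.5 kg.
Tool frame: the origin (TCP) lies midway between the tips of the shut fingers; the grasp point (between the pads) lies 19 mm behind it (tcp_to_grasp is the distance from the TCP to the grasp point, in m); z points along the fingers, y is the direction in which the jaws open and shut (so a half turn about z gives the same grasp; the last joint's range is limited). The gripper opens to 85 mm and grips with 20 to 120 N. Pads are 22 mm wide; open, the fingers measure 114 mm over their backs; the gripper's body (76 mm by 85 mm) begins 54 mm behind the grasp point. The pads swing forward as they close: fully open they stand 13 mm farther back than shut.
Start: joints at [1.064, 0.091, 1.231, -0, 1.82, -0.057], TCP at [0.261, 0.54, 0.231] pointing down, gripper open.
Joint ranges: [-2.87, 2.87], [-0.86, 2.18], [0.17, 2.46], [-1.51, 4.65], [0.06, 2.69], [-2.65, 2.65]. Speed limits (rad/s): [2.57, 2.57, 3.01, 3.14, 3.14, 3.14].

### API

Orientations are given as [roll, pitch, yaw] about the fixed x, y, z axes, in that order (R = Rz(yaw) Ry(pitch) Rx(roll)).
In Python, from bench import * gives the robot as it stands. The module is installed in compiled form; this text tells all that it offers. Calls block until the motion is done:
- movep(position, orientation): joint-space move of the TCP to a pose.
- line_to(position, attitude=None, vel=0.15, force_limit=None): straight line of the TCP; attitude=None keeps the orientation; vel is the mean speed in m/s. With force_limit (N) it stops when the force on the tool has changed by that much, and returns True; else False.
- movej(angles): joint-space move.
- grip(opening): finger opening in m; the grip force is fixed at half the most; returns when the fingers have stopped.
- hold(seconds).
- solve_ik(position, orientation): joint angles nearest the present ones, or None.
- read_state(): the state.
- grab_frame(name): name is "side" or "top"; returns (picture, depth): 384x512x3 uint8, red, green, blue; 384x512 float32, m along the optical axis (not along the pixel's ray), 0 where there is no reading.
- camera_info(name): a dict with "fx", "fy", "cx", "cy" (pixels), "R" (3x3) and "t" (3): a world point X has camera coordinates R X + t. Camera axes: x right, y down, z forward; pixel columns grow to the right and rows downward; lengths in m; the calibration is good to about 2 mm. A picture is of the moment at which its call begins. camera_info takes no time and is no camera call.
A pose or a line that the arm cannot do raises Unreachable and nothing moves.
- job_done(): hands the job in, once; it reports no verdict.
The state is a dict: "t": time; "qpos": joint angles; "joint_vel": joint speeds; "tau": joint torques, N m; "tool_pos": TCP position; "eef_rot": TCP orientation; "wrist_force": force on the tool from outside, world axes, zero at the start; "ft_torque": the same for the moment, N m; "width": finger opening in m.
Only numpy, scipy, OpenCV 4.12 (cv2) and the standard library are available. Lean on these libraries where they do the work, as an engineer would, in place of code of your own. Each camera call takes 0.05 s, during which the arm holds its last target.

### The job

Take the narrow graphite plate out of the draining block and stand it on edge in one of the two empty slots of the white plate carrier, beside the plates already there: lower it right down without dropping it, and let go. Then lock the carrier: from whichever end is clear, thread the steel lock rod over the plates through the holes of both end cheeks until its grip is up against the cheek, and leave it there. Leave the square plate in the block, the racked plates in their slots and the glassware and other things about the bench where they are.

Things in the scene. Friction and masses are not known exactly. Their poses are not given: they have to be found in the camera images.
- rack: White plastic plate carrier in a steel drip tray (124 x 190 mm, rim 13 mm high); fixed. Origin: centre of the underside, on the bench; z up, y the long axis. Two end cheeks, 90 mm wide (x), 14 mm thick, 130 mm high, outer faces at y = +-76 mm, a bore in each. Four slots across x at y = -48, -16, 16, 48 mm: the outer two hold plates, the inner two are empty. Carrying lips 71 mm high reach y = +-88 mm
- slot_a (a point): centre of the floor of the empty slot at the carrier's y = +16 mm, 12 mm above the bench; axes as rack. The slots are 8 mm wide with rounded mouths, 34 mm deep (comb tops 46 mm above the bench). Tie bars, 66 mm high, 35 mm to either side (x) of the centre keep plates from sliding out sideways
- slot_b (a point): the same for the empty slot at y = -16 mm
- bore_a (a point): centre of the round bore, 14.5 mm in diameter, on the outer face of the carrier's +y cheek, 112 mm above the bench; the bore runs along the carrier's y; axes as rack
- bore_b (a point): the same on the -y cheek, coaxial, its mouth 152 mm from bore_a
- plate: The narrow graphite plate to be racked: 60 mm wide (its x), 6 mm thick (its y, the normal), 90 mm high (z up), 58 g. Origin at its centre. It starts upright in one of the two slots of the draining block, its lower edge 10 mm above the bench, top edge free and 100 mm above the bench. Which slot varies
- square_plate: A square graphite plate, 90 x 6 x 90 mm, too wide for the carrier, upright in the draining block's other slot, 48 mm from the narrow one (centre to centre). Origin at its centre, axes as plate. It stays
- racked_plate_a: graphite plate 60 x 6 x 90 mm standing in the carrier's slot at y = -48 mm. Origin at its centre, axes as plate. It stays
- racked_plate_b: the same in the slot at y = +48 mm. It stays
- stand: Grey draining block, 104 x 110 mm (x, y), 30 mm high, fixed. Origin: centre of its underside; two slots, 9 mm wide, 20 mm deep, run along its x at y = +-24 mm. It stands off one end of the carrier (the side varies), where its plates and the wash bottle bar the rod's way
- rod: Lock rod, 200 mm long, about 0.17 kg, lying level on the bench off the other end of the carrier. Origin: centre of its grey grip, a block 40 mm long (x), 28 wide (y), 24 high (z), 12 mm above the bench. x points to the tip. The steel shaft, 12 mm in diameter, runs from the grip's face (x = 20 mm) to the tip (x = 180 mm); its axis lies 6 mm below the grip's centre
- rod_tip (a point): tip of the lock rod, on the shaft's axis; axes as rod. The last 10 mm taper to 7.6 mm. With the grip against a cheek the tip stands 8 mm out of the far cheek
- amber_bottle: amber reagent bottle, 60 mm in diameter, 150 mm high, behind the carrier (on its +x side). Origin: centre of its underside. It stays
- wash_bottle: white wash bottle with a bent spout, 68 mm in diameter, 203 mm high, beyond the draining block. Origin: centre of its underside; the spout points to its -x. It stays
- beaker: glass beaker, 59 mm in diameter, 70 mm high, beyond the rod's tip. Origin: centre of its underside. It stays
- small_beaker: glass beaker, 51 mm in diameter, 60 mm high, in front of the carrier (on its -x side). Origin: centre of its underside. It stays
- dish: glass crystallising dish, 93 mm in diameter, 42 mm high, near the robot. Origin: centre of its underside. It stays
- mortar: white porcelain mortar, 84 mm in diameter, 50 mm high, near the robot. Origin: centre of its underside. It stays
- spatula: flat steel spatula, 150 mm long (x), 12 mm wide, 4 mm thick, beside the rod's shaft. Origin: centre of its underside. It stays
Mind the look-alikes: they are no part of the job. Leave any turquoise look-alike of the rod alone.

How it is judged:
On the way, in this order (a step that is already met when the one before it is completed fails the run):
1. the narrow plate stands right down in an empty slot of the carrier and has been let go ((y of plate in the frame of rack between 0.01 and 0.022 m or y of plate in the frame of rack between -0.022 and -0.01 m) and z of plate in the frame of rack between 0.052 and 0.0605 m and x of plate in the frame of rack between -0.01 and 0.01 m and angle between the y axis of plate and the y axis of rack, either way round below 0.15 rad and angle between plate's own z axis and vertical below 0.12 rad and linear speed of plate below 0.02 m/s and contact force between the fingers and plate below 0.05 N), for 0.2 s.
2. the lock rod runs through both cheeks, its grip up against the near one (((y of rod_tip in the frame of rack between 0.079 and 0.09 m and y of rod in the frame of rack between -0.103 and -0.09 m) or (y of rod_tip in the frame of rack between -0.09 and -0.079 m and y of rod in the frame of rack between 0.09 and 0.103 m)) and x of rod_tip in the frame of rack between -0.004 and 0.004 m and z of rod_tip in the frame of rack between 0.108 and 0.116 m and angle between the x axis of rod and the y axis of rack, either way round below 0.035 rad), for 0.2 s.
At the end, for the whole second after the job is handed in: Plate in an inner slot: within 6 mm along, 10 mm across, 3.5 mm of the floor, 0.15 rad square, 0.12 rad upright. Rod through both bores from either end: tip within 4 mm of the axis, 0.035 rad parallel, grip within 5 mm of the cheek. Racked plates still down. All let go, slower than 20 mm/s (all of step 1 and all of step 2 and linear speed of rod below 0.02 m/s and contact force between the fingers and rod below 0.05 N and y of racked_plate_a in the frame of rack between -0.056 and -0.04 m and z of each of racked_plate_a, racked_plate_b in the frame of rack below 0.0605 m and y of racked_plate_b in the frame of rack between 0.04 and 0.056 m); the robot touches nothing.
It fails at once if the plate is dropped (falls free at more than 0.5 m/s, some 13 mm) (linear speed of plate above 0.5 m/s and contact force between the fingers and plate below 0.01 N).
It fails at once if a racked plate is shifted by more than 15 mm, or the square plate by more than 20 mm (distance of any of racked_plate_a, racked_plate_b from where it was at the start of the episode above 0.015 m or distance of square_plate from where it was at the start of the episode above 0.02 m).
It fails at once if glassware or another bystander is shifted by more than 30 mm or tipped over (distance of any of amber_bottle, wash_bottle, beaker, small_beaker, dish, mortar, spatula from where it was at the start of the episode above 0.03 m or angle between any of amber_bottle, wash_bottle, beaker, small_beaker, dish, mortar's own z axis and vertical above 0.5 rad).
It also fails if it takes over 67 s, if anything falls off the work surface, if the arm or the gripper's body presses on something with over 40 N, if the wrist force passes 120 N, or if a joint passes its speed limit or range.

## Working session

There is one attempt and no reset: what is moved stays moved. The work goes in short steps, each a Python script; the robot and the scene stay as the last script left them, time stands still between calls to the robot, and variables do not carry over. Pictures are saved under pics/ and viewed, and the job is handed in when it is done.

```bash
ls; mkdir -p pics; python3 - <<'E'
from bench import *
import numpy as np, cv2
for n in ("side","top"):
    p,d=grab_frame(n); cv2.imwrite(f"pics/{n}0.png",p[:,:,::-1]); np.savez(f"pics/{n}0.npz",p=p,d=d)
    c=camera_info(n); print(n,{k:np.round(c[k],4).tolist() for k in c}); print((-np.array(c['R']).T@c['t']).round(3))
s=read_state(); print(s['t'],s['tool_pos'],s['eef_rot'])
E
```

```text
pics
side {'fx': 385.5545, 'fy': 385.5545, 'cx': 256.0338, 'cy': 195.0151, 'R': [[0.9313, -0.3639, 0.0164], [-0.2403, -0.6475, -0.7232], [0.2738, 0.6696, -0.6904]], 't': [-0.4741, 0.1954, 0.9056]}
[ 0.241 -0.652  0.774]
top {'fx': 471.6578, 'fy': 471.6578, 'cx': 257.4255, 'cy': 198.063, 'R': [[-0.0406, -0.9992, 0.002], [-0.9751, 0.0392, -0.2182], [0.218, -0.0108, -0.9759]], 't': [0.0687, 0.5575, 1.2114]}
[0.282 0.06  1.304]
0.1 [0.2607653  0.5400885  0.23023238] [-3.13977107e+00 -7.61503505e-05  2.69176885e+00]
```

View pics/side0.png

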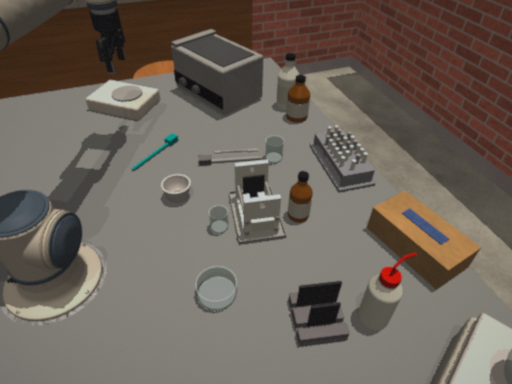

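View pics/top0.png

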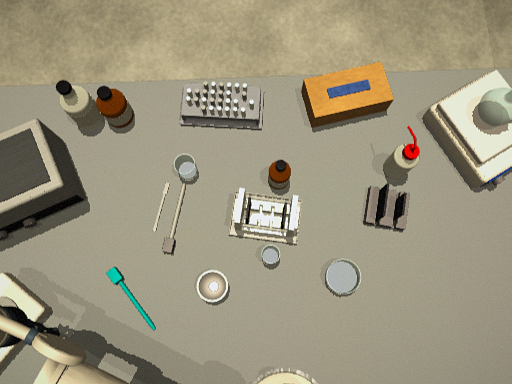

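```bash
python3 - <<'E'
import cv2
t=cv2.imread("pics/top0.png"); s=cv2.imread("pics/side0.png")
def cr(im,x0,y0,w,h,k,f): cv2.imwrite(f,cv2.resize(im[y0:y0+h,x0:x0+w],None,fx=k,fy=k,interpolation=cv2.INTER_CUBIC))
cr(t,145,140,170,120,4.7,"pics/t_rack.png")
cr(t,350,120,80,120,5,"pics/t_blk.png")
cr(s,190,130,140,120,5,"pics/s_rack.png")
cr(s,280,270,80,75,7,"pics/s_blk.png")
E
```

```text
(no output)
```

View pics/t_rack.png

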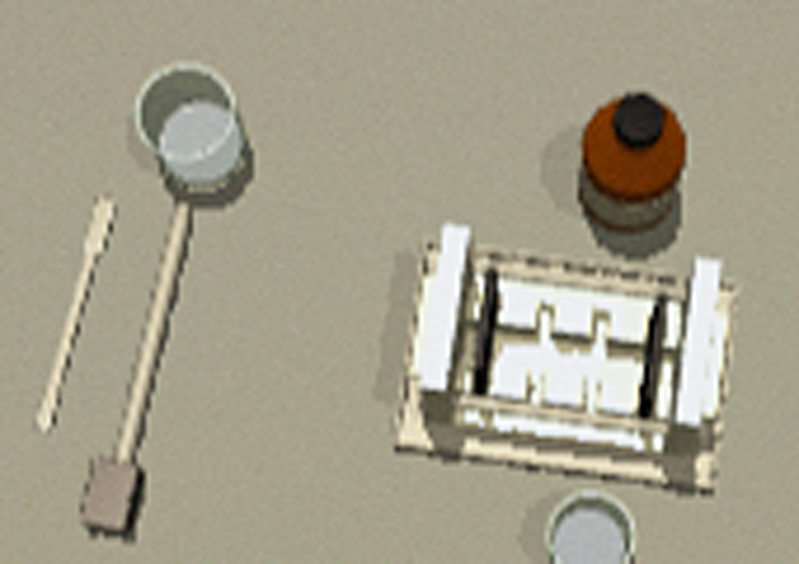

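View pics/t_blk.png

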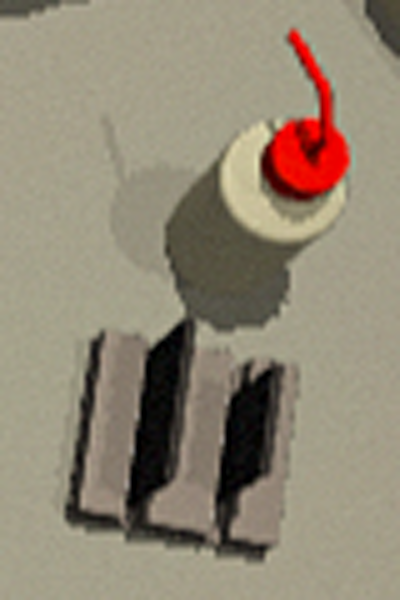

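View pics/s_rack.png

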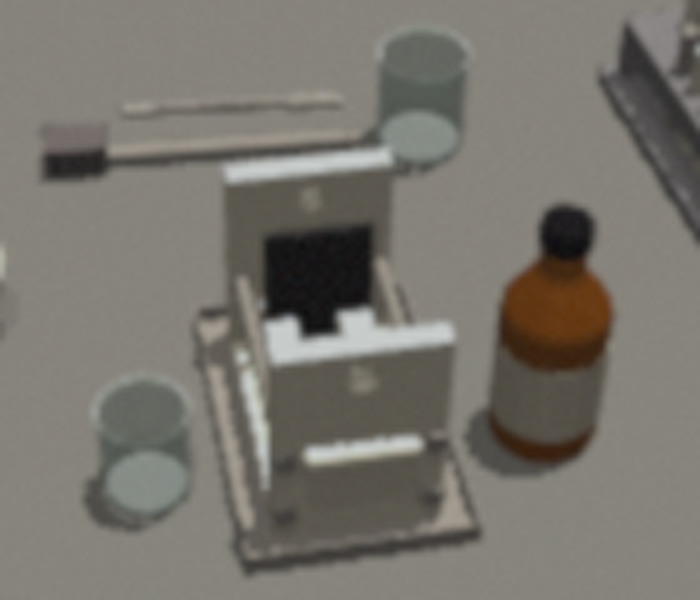

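View pics/s_blk.png

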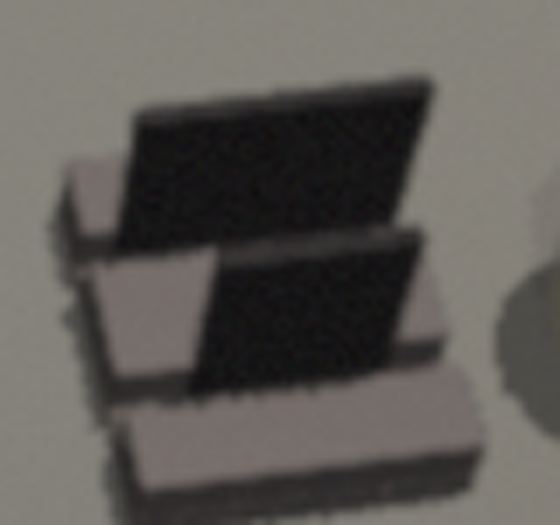

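```bash
cat > h.py <<'E'
import numpy as np, cv2
from bench import camera_info
C={n:camera_info(n) for n in("side","top")}
def ray(n,u,v):
    c=C[n];R=np.array(c['R']);t=np.array(c['t'])
    d=np.stack([(np.asarray(u,float)-c['cx'])/c['fx'],(np.asarray(v,float)-c['cy'])/c['fy'],np.ones_like(np.asarray(u,float))],-1)
    return -R.T@t, d@R
def plane(n,u,v,z):
    o,d=ray(n,u,v); return o+d*((z-o[2])/d[...,2])[...,None]
def cloud(n,d):
    v,u=np.indices(d.shape); o,r=ray(n,u,v); P=o+r*d[...,None]; P[d==0]=np.nan; return P
def proj(n,X):
    c=C[n];p=np.asarray(X)@np.array(c['R']).T+c['t']; return np.stack([p[...,0]/p[...,2]*c['fx']+c['cx'],p[...,1]/p[...,2]*c['fy']+c['cy']],-1)
def tri(a,b):
    o1,d1=ray("top",*a);o2,d2=ray("side",*b)
    d1=d1/np.linalg.norm(d1);d2=d2/np.linalg.norm(d2)
    s=np.linalg.lstsq(np.stack([d1,-d2],1),o2-o1,rcond=None)[0]
    p,q=o1+s[0]*d1,o2+s[1]*d2
    return (p+q)/2,np.linalg.norm(p-q)
E
python3 - <<'E'
from h import *
T=np.load("pics/top0.npz");S=np.load("pics/side0.npz")
for n,D in(("top",T),("side",S)):
    P=cloud(n,D['d']); print(n,"bench z",np.nanmedian(P[230:260,230:260,2] if n=='top' else P[240:260,100:140,2]))
    g=D['p'].astype(float).min(2)
    # rack cheek tops
    box=(225,185,80,45) if n=='top' else (230,155,60,55)
    x0,y0,w,h=box
    m=np.zeros(g.shape,np.uint8); Z=P[...,2]
    m[y0:y0+h,x0:x0+w]=((Z>0.118)&(Z<0.145))[y0:y0+h,x0:x0+w]
    k,l,st,ce=cv2.connectedComponentsWithStats(m)
    for i in range(1,k):
        if st[i][4]>15:
            q=P[l==i]; c,sz,a=cv2.minAreaRect(q[:,:2].astype(np.float32)); print("cheek",st[i],ce[i].round(2),np.median(q,0).round(4),np.round(c,4),np.round(sz,4),round(a,1), "grey",np.median(g[l==i]))
    box=(360,175,55,60) if n=='top' else (285,275,65,70)
    x0,y0,w,h=box
    m[:]=0; m[y0:y0+h,x0:x0+w]=((Z>0.09)&(Z<0.11))[y0:y0+h,x0:x0+w]
    k,l,st,ce=cv2.connectedComponentsWithStats(m)
    for i in range(1,k):
        if st[i][4]>8:
            q=P[l==i]; c,sz,a=cv2.minAreaRect(q[:,:2].astype(np.float32)); print("plate",st[i],ce[i].round(2),np.median(q,0).round(4),np.round(c,4),np.round(sz,4),round(a,1),"grey",np.median(g[l==i]))
E
```

```text
top bench z 0.0011787218582193226
cheek [234 188  11  36 205] [239.23 205.8 ] [0.5261 0.0938 0.1306] [0.5273 0.0939] [0.0143 0.0899] 79.8 grey 236.0
cheek [289 196   9  34 196] [293.02 212.62] [ 0.5022 -0.0417  0.1303] [ 0.5036 -0.0418] [0.0141 0.0872] 79.8 grey 236.0
plate [382 183   7  34 105] [385.1  200.07] [ 0.5321 -0.2874  0.0991] [ 0.5341 -0.2885] [0.008  0.0893] 76.6 grey 44.0
plate [401 193   6  23  75] [403.29 204.01] [ 0.5203 -0.3334  0.0991] [ 0.5207 -0.3345] [0.008  0.0602] 76.6 grey 44.0
side bench z -0.0008639839478681854
cheek [235 160  34  11 223] [251.65 164.64] [0.5294 0.0889 0.1274] [0.5301 0.0918] [0.0204 0.0894] 79.1 grey 122.0
cheek [244 195  38  12 275] [262.33 200.25] [ 0.5052 -0.0464  0.1281] [ 0.5059 -0.0443] [0.0189 0.0906] 79.2 grey 143.0
plate [299 281  44  10 204] [320.42 285.51] [ 0.5346 -0.2915  0.0976] [ 0.5363 -0.2913] [0.008  0.0904] 77.2 grey 32.0
plate [311 303  30   8 151] [325.62 306.48] [ 0.5224 -0.3377  0.0979] [ 0.5224 -0.3367] [0.0072 0.0593] 77.2 grey 35.0
```

```bash
python3 - <<'E'
from h import *
T=np.load("pics/top0.npz");S=np.load("pics/side0.npz")
def rect(P,m,lab):
    k,l,st,ce=cv2.connectedComponentsWithStats(m.astype(np.uint8))
    for i in range(1,k):
        if st[i][4]>15:
            q=P[l==i]; c,sz,a=cv2.minAreaRect(q[:,:2].astype(np.float32)); print(lab,st[i],np.median(q,0).round(4),np.round(c,4),np.round(sz,4),round(a,1))
for n,D,dz in(("top",T,0.0005),("side",S,-0.002)):
    P=cloud(n,D['d']); Z=P[...,2]-dz
    def bx(lo,hi,zl,zh,lab):
        m=(P[...,0]>lo[0])&(P[...,0]<hi[0])&(P[...,1]>lo[1])&(P[...,1]<hi[1])&(Z>zl)&(Z<zh); rect(P,m,lab)
    print(n)
    bx((.45,-.1),(.6,.15),.1275,.14,"cheek")
    bx((.35,.2),(.5,.4),.018,.03,"ripgrip")
    bx((.3,.15),(.6,.35),.006,.016,"shaft")
    bx((.3,.15),(.65,.4),.05,.08,"beaker")
    bx((.3,-.2),(.6,.2),.05,.062,"smallbk")
    bx((.5,-.45),(.75,-.2),.15,.22,"wash")
    bx((.3,-.5),(.48,-.15),.03,.045,"dish")
    bx((.3,.05),(.48,.25),.035,.06,"mortar")
    bx((.55,-.1),(.75,.1),.1,.16,"amber")
    bx((.45,-.45),(.65,-.2),.025,.034,"block")
E
```

```text
top
cheek [235 188  10  36 171] [0.5281 0.0938 0.131 ] [0.5273 0.0939] [0.0141 0.0894] 80.2
cheek [289 196   9  35 161] [ 0.5023 -0.0424  0.1307] [ 0.503  -0.0418] [0.014  0.0885] 79.7
ripgrip [162 238  13  16 149] [0.4471 0.2939 0.0239] [0.447  0.2943] [0.0287 0.0388] 76.1
shaft [169 191  16  48 188] [0.5314 0.2739 0.0115] [0.5344 0.2742] [0.0147 0.1359] 76.6
shaft [205 278  17  18 174] [0.3334 0.1754 0.0118] [0.3319 0.1748] [0.0432 0.0449] 88.2
beaker [175 168  19   8  49] [0.6372 0.2364 0.0667] [0.6411 0.2425] [0.0491 0.0163] 88.9
smallbk [261 245  19  12  45] [0.422  0.0181 0.0592] [0.4179 0.0191] [0.028 0.048] 1.0
wash [403 127  17  33 248] [ 0.6465 -0.3463  0.1609] [ 0.6611 -0.352 ] [0.0398 0.0721] 81.9
dish [334 259  27  34 107] [ 0.3582 -0.2051  0.0404] [ 0.3509 -0.1914] [0.0911 0.0502] 22.5
mortar [197 270  31  29 276] [0.3412 0.1797 0.0483] [0.3372 0.1741] [0.0792 0.0723] 87.6
amber [270 160  20  20 277] [ 0.6182 -0.014   0.1149] [ 0.621  -0.0145] [0.0488 0.0441] 72.9
amber [238 188   7   9  51] [0.5602 0.0881 0.1299] [0.561  0.0879] [0.0145 0.0212] 81.5
block [386 170  12 
[... 1570 characters left out ...]
4743 -0.3461  0.0294] [ 0.4731 -0.3441] [0.0257 0.013 ] 89.4
mortar [163 175  28  22 297] [0.3377 0.1874 0.0446] [0.3363 0.1703] [0.0811 0.0753] 77.8
amber [259 160  10  13 105] [0.563  0.0805 0.12  ] [0.5622 0.0862] [0.0191 0.0247] 72.1
amber [292 171  20  26 332] [ 0.6209 -0.0274  0.1162] [ 0.6231 -0.0217] [0.0415 0.0483] 42.5
block [290 293  47  33 427] [ 0.4958 -0.2968  0.0289] [ 0.5163 -0.3041] [0.0728 0.1013] 56.0
block [360 306  27  21  70] [ 0.6193 -0.3687  0.0275] [ 0.6257 -0.3634] [0.02  0.061] 28.6
block [337 308   8  13  58] [ 0.5707 -0.336   0.0288] [ 0.573  -0.3338] [0.0284 0.0138] 47.8
block [298 322  52  20 706] [ 0.518  -0.3542  0.029 ] [ 0.5196 -0.3516] [0.0328 0.1044] 76.5
```

```bash
python3 - <<'E'
from bench import *
import numpy as np
r=np.deg2rad
for lab,p,ps in [("pl",(.5215,-.3356,.3),(166.6,-13.4)),("pl",(.5215,-.3356,.069),(166.6,-13.4)),("slot",(.513,.01,.071),(170,-10)),("rod",(.449,.292,.003),(166.8,-13.2)),("ins0",(.55,.30,.108),(80.1,-99.9)),("ins1",(.533,.123,.108),(80.1,-99.9))]:
    for a in ps:
        q=solve_ik(p,(np.pi,0,r(a))); print(lab,a,None if q is None else np.round(q,3))
s=read_state();print(s['t'])
E
```

```text
pl 166.6 [-0.627  0.174  1.018  0.     1.95  -1.964]
pl -13.4 [-0.627  0.174  1.018 -0.     1.95   1.178]
pl 166.6 [-0.627  0.173  1.43   0.     1.539 -1.964]
pl -13.4 [-0.627  0.173  1.43  -0.     1.539  1.178]
slot 170 [-0.047 -0.116  1.72   0.     1.537 -1.443]
slot -10 [-0.047 -0.116  1.72  -0.     1.537  1.699]
rod 166.8 [ 0.513 -0.002  1.736  0.     1.408 -0.827]
rod -13.2 [ 5.130e-01 -2.000e-03  1.736e+00 -0.000e+00  1.408e+00  2.314e+00]
ins0 80.1 [ 0.445  0.172  1.361 -0.     1.609  0.618]
ins0 -99.9 [ 0.445  0.172  1.361  0.     1.609 -2.524]
ins1 80.1 [ 0.165 -0.041  1.583 -0.     1.6    0.337]
ins1 -99.9 None
0.1
```

```bash
python3 - <<'E'
from bench import *
import numpy as np, cv2
from h import *
o=(np.pi,0,np.deg2rad(166.6))
grip(0.04)
movep((.45,.3,.32),o)
movep((.5215,-.3356,.30),o)
b=line_to((.5215,-.3356,.125),vel=.2)
p,d=grab_frame("side"); cv2.imwrite("pics/s1.png",cv2.resize(p[220:350,250:420,::-1],None,fx=4,fy=4))
s=read_state();print(s['t'],s['tool_pos'],s['eef_rot'],s['width'],s['wrist_force'])
E
```

```text
5.175 [ 0.52235061 -0.3360833   0.12734892] [-3.14022468  0.00329885  2.90784165] 0.04000665226270429 [-1.00932801 -0.46211071  1.04638568]
```

View pics/s1.png

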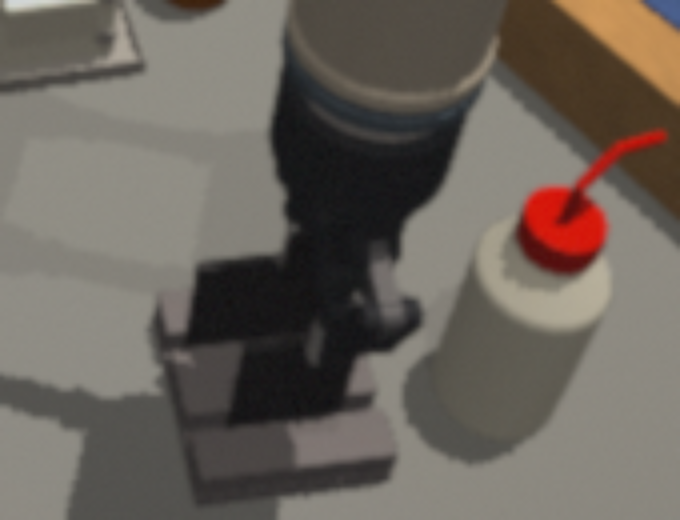

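```bash
python3 - <<'E'
from bench import *
import numpy as np, cv2
from h import *
b=line_to((.5215,-.3356,.069),vel=.1,force_limit=8)
s0=read_state()
grip(0.0)
s=read_state();print(b,s0['tool_pos'],s['t'],s['tool_pos'],s['width'],s['wrist_force'],s['ft_torque'])
p,d=grab_frame("side"); cv2.imwrite("pics/s2.png",cv2.resize(p[220:350,250:420,::-1],None,fx=4,fy=4))
E
```

```text
False [ 0.52168774 -0.3357404   0.06942925] 6.2833 [ 0.52202618 -0.3354319   0.070085  ] 0.005053595063883516 [0.24251948 2.18384113 4.41030038] [ 0.49626545 -0.03723093  0.02816135]
```

View pics/s2.png

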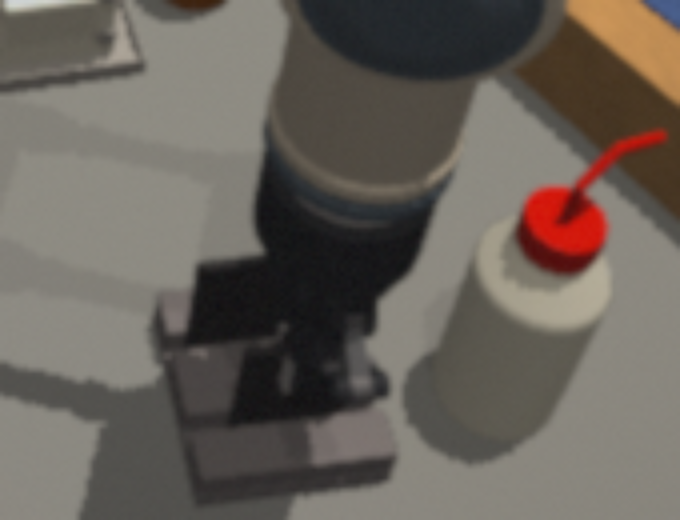

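```bash
python3 - <<'E'
from bench import *
import numpy as np, cv2
from h import *
line_to((.5215,-.3356,.26),vel=.15)
o=(np.pi,0,np.deg2rad(170.05))
movep((.5140,.0092,.26),o)
line_to((.5140,.0092,.205),vel=.15); hold(.3)
s=read_state();print(s['t'],s['tool_pos'],np.rad2deg(s['eef_rot']),s['width'],s['wrist_force'])
for n in("side","top"):
    p,d=grab_frame(n); np.savez(f"pics/{n}3.npz",p=p,d=d)
    x,y=(205,100) if n=="side" else (215,140)
    cv2.imwrite(f"pics/{n}3.png",cv2.resize(p[y:y+140,x:x+130,::-1],None,fx=4,fy=4))
E
```

```text
9.875 [0.51441289 0.00917444 0.2061361 ] [1.79987288e+02 1.04442468e-01 1.70050437e+02] 0.005617944723194117 [ 0.00985903  0.59405816 -1.12903093]
```

View pics/side3.png

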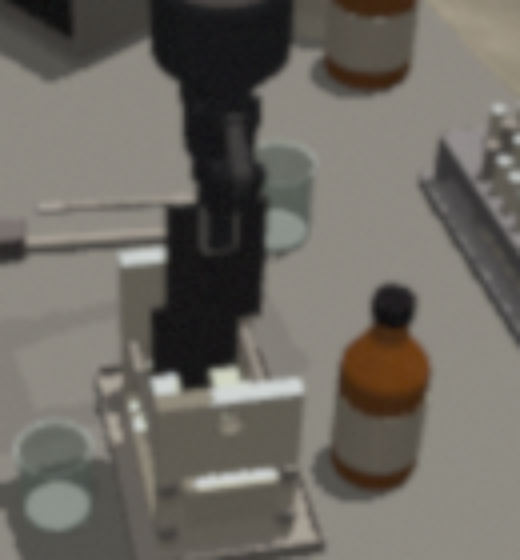

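View pics/top3.png

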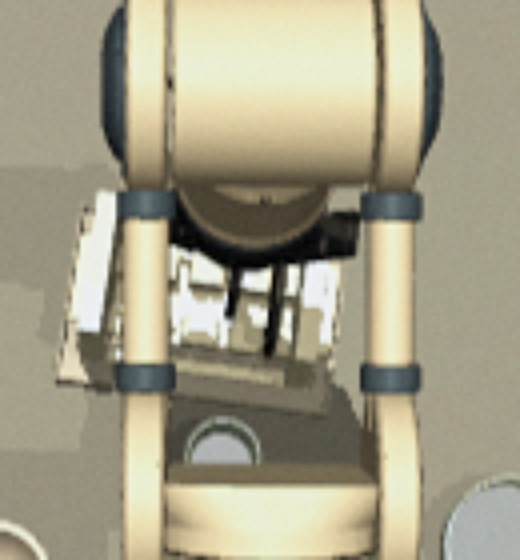

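```bash
python3 - <<'E'
from h import *
D=np.load("pics/side3.npz");P=cloud("side",D['d'])
dark=D['p'].max(2)<50
m=dark&(abs(P[...,0]-.514)<.05)&(abs(P[...,1]-.005)<.025)&(P[...,2]>.14)&(P[...,2]<.185)
k,l,st,ce=cv2.connectedComponentsWithStats(m.astype(np.uint8)); i=1+st[1:,4].argmax(); print(st[i])
q=P[l==i]; c=np.median(q,0); 
# trim to coplanar
for _ in range(3):
    u,s,vt=np.linalg.svd(q-q.mean(0)); n=vt[2]*np.sign(vt[2][1]); r=(q-q.mean(0))@n; q=q[abs(r)<.004]
print("n",n.round(4),"ang",np.rad2deg(np.arctan2(n[1],n[0])),"tilt",n[2],"rms",s[2]/len(q)**.5,"c",q.mean(0),"zmin/max",q[:,2].min(),q[:,2].max())
rc=np.array([.5182,.0240]); nr=np.array([np.cos(np.deg2rad(80.05)),np.sin(np.deg2rad(80.05))]); xr=np.array([nr[1],-nr[0]])
f=q[:,:2]-rc
print("plate centre y in rack (side cam)",np.median(f@nr)+.003,"x range",np.percentile(f@xr,[1,99]))
# z of lower rim
m2=dark&(abs(P[...,0]-.514)<.03)&(abs(P[...,1]-.006)<.012); print("z range",np.percentile(P[m2][:,2],[0,1,99]))
# y by height
for z0 in np.arange(.14,.19,.01):
    w=q[(q[:,2]>z0)&(q[:,2]<z0+.01)]; print(z0,((w[:,:2]-rc)@nr).mean()+.003, np.percentile((w[:,:2]-rc)@xr,[2,98]))
# side cheek tops again with top surface only
D0=np.load("pics/side0.npz");Q=cloud("side",D0['d']);g=D0['p'].min(2)
for lo,hi in((.08,.11),(-.06,-.03)):
    mm=(g>190)&(Q[...,1]>lo)&(Q[...,1]<hi)&(abs(Q[...,0]-.517)<.06)&(Q[...,2]>.115)
    print("side bright cheek",mm.sum(),Q[mm].mean(0),np.ptp(((Q[mm][:,:2]-rc)@nr)),np.percentile((Q[mm][:,:2]-rc)@nr,[3,97]))
E
```

```text
[247 167  23  15 276]
n [ 0.1745  0.9846 -0.0051] ang 79.94977745648917 tilt -0.005101439446241954 rms 0.001111650974455771 c [0.51277882 0.00436302 0.16594954] zmin/max 0.14554029162424176 0.18493403831756694
plate centre y in rack (side cam) -0.017376717052551137 x range [-0.02885972  0.02583672]
z range [0.14554029 0.14704647 0.31230194]
0.14 -0.017255697318699862 [-0.02754539  0.0175956 ]
0.15000000000000002 -0.017443954100989586 [-0.02862016  0.02594502]
0.16000000000000003 -0.017328396102139584 [-0.0278483   0.02556502]
0.17000000000000004 -0.01708493340302618 [-0.0288371   0.02493005]
0.18000000000000005 -0.017259381308816178 [-0.02709752  0.02468171]
side bright cheek 50 [0.52989091 0.0951122  0.1286939 ] 0.010401524088835351 [0.0683264  0.07616688]
side bright cheek 87 [ 0.50598451 -0.04123557  0.1289484 ] 0.010611921080393862 [-0.07084988 -0.06178617]
```

```bash
python3 - <<'E'
from h import *
nr=np.array([np.cos(np.deg2rad(80.05)),np.sin(np.deg2rad(80.05))]); xr=np.array([nr[1],-nr[0]])
rc=np.array([.5167,.025])
for f,n in(("side0","side"),("side3","side"),("top0","top")):
    D=np.load(f"pics/{f}.npz");P=cloud(n,D['d']);g=D['p'].max(2)
    a=(P[...,:2]-rc)@nr;b=(P[...,:2]-rc)@xr
    m=(g<60)&(abs(b)<.026)&(a>.03)&(a<.055)&(P[...,2]>.05)&(P[...,2]<.09); 
    print(f,"face b",m.sum(),np.median(a[m]),a[m].std(),np.percentile(b[m],[2,98]))
    for lo,hi,l in((.035,.06,'b'),(-.06,-.035,'a')):
        m=(g<70)&(abs(b)<.026)&(a>lo)&(a<hi)&(P[...,2]>.097)&(P[...,2]<.108); print("  top edge",l,m.sum(),np.median(a[m]) if m.any() else 0,np.percentile(a[m],[5,95]) if m.any() else 0,np.median(P[m][:,2]) if m.any() else 0, np.percentile(b[m],[2,98])if m.any() else 0)
    # cheeks: bright top
    for lo,hi in((.055,.085),(-.085,-.055)):
        m=(abs(b)<.04)&(a>lo)&(a<hi)&(P[...,2]>.126)&(P[...,2]<.135); print("  cheek",m.sum(),np.percentile(a[m],[2,50,98]))
        # far-near edge profile per column of b
E
```

```text
side0 face b 201 0.04445737097669255 0.0014037284100208217 [-0.02542345  0.02394262]
  top edge b 43 0.045463290265353215 [0.04205205 0.04878059] 0.1007508866325314 [-0.02523332  0.02512158]
  top edge a 0 0 0 0 0
  cheek 125 [0.05905679 0.0668036  0.07586327]
  cheek 165 [-0.0780436  -0.07102912 -0.06152503]
side3 face b 185 0.044449693059227344 0.0014753596456023872 [-0.02529715  0.02388973]
  top edge b 9 0.04840531223470378 [0.04184135 0.05600654] 0.09998666963842395 [-0.02492191 -0.01540841]
  top edge a 0 0 0 0 0
  cheek 42 [0.06028774 0.06754869 0.07586005]
  cheek 169 [-0.07793025 -0.07072126 -0.06235362]
top0 face b 14 0.04573591169936079 0.00014820636145530634 [-0.01975086  0.02042717]
  top edge b 31 0.047945443918853727 [0.04575488 0.05014444] 0.10248389929073864 [-0.02238055  0.02453638]
  top edge a 33 -0.04699291233085162 [-0.0493069  -0.04425216] 0.10271133293029777 [-0.02429766  0.02453958]
  cheek 167 [0.06265991 0.06973589 0.07635221]
  cheek 166 [-0.07487984 -0.0681016  -0.06140392]
```

```bash
python3 - <<'E'
from bench import *
import numpy as np
x,y=np.array([.5140,.0092])+.0006*np.array([.173,.985])
b=line_to((x,y,.115),vel=.1,force_limit=10);s=read_state();print(b,s['t'],s['tool_pos'],s['wrist_force'])
if not b:
    b=line_to((x,y,.080),vel=.05,force_limit=8);s=read_state();print(b,s['t'],s['tool_pos'],s['wrist_force'],s['ft_torque'])
    if not b:
        b=line_to((x,y,.068),vel=.025,force_limit=6);s=read_state();print(b,s['t'],s['tool_pos'],s['wrist_force'],s['ft_torque'])
E
```

```text
False 11.025 [0.51459516 0.00978366 0.11595703] [ 0.23887743 -0.0032919  -0.35353621]
False 11.875 [0.5139054  0.01008625 0.07979518] [-0.8890165   3.26614655 -1.63093455] [ 0.6321972   0.01702274 -0.04223367]
True 12.2833 [0.51502118 0.01012607 0.07205938] [0.06074062 0.43100925 3.07698031] [ 0.07010671 -0.00688405 -0.01621293]
```

```bash
python3 - <<'E'
from bench import *
import numpy as np, cv2
from h import *
s=read_state();print(s['tool_pos'],s['wrist_force'])
line_to((s['tool_pos'][0],s['tool_pos'][1],.0712),vel=.02,force_limit=5)
s=read_state();print(s['tool_pos'],s['wrist_force'])
grip(0.018); hold(.2)
s=read_state();print(s['t'],s['width'],s['tool_pos'],s['wrist_force'])
p,d=grab_frame("side");cv2.imwrite("pics/s4.png",cv2.resize(p[100:240,205:335,::-1],None,fx=4,fy=4))
E
```

```text
[0.51502118 0.01012607 0.07205938] [0.06074062 0.43100925 3.07698031]
[0.51517238 0.00997207 0.07206513] [-2.3645692   2.88213762  6.35548636]
13.0167 0.017789526817240733 [0.51559448 0.01137742 0.07212935] [-0.28111558  8.04585045  6.23402143]
```

View pics/s4.png

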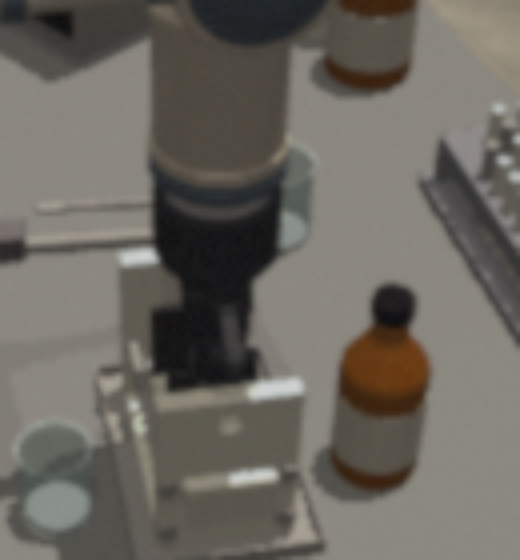

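```bash
python3 - <<'E'
from bench import *
import numpy as np, cv2
from h import *
def st(l):
    s=read_state();print(l,s['t'],s['width'],s['tool_pos'],s['wrist_force'].round(2),s['ft_torque'].round(3))
grip(0.014);hold(.1);st("w14")
s=read_state();t=s['tool_pos']
line_to((t[0],t[1],t[2]+.004),vel=.02);hold(.1);st("up4")
D={}
for n in("side","top"):
    p,d=grab_frame(n);np.savez(f"pics/{n}5.npz",p=p,d=d)
    x,y=(205,130) if n=="side" else (215,170)
    cv2.imwrite(f"pics/{n}5.png",cv2.resize(p[y:y+100,x:x+130,::-1],None,fx=5,fy=5))
E
```

```text
w14 13.3833 0.013943047070813092 [0.51537235 0.01041972 0.07139243] [1.62 6.37 3.44] [ 0.427 -0.085 -0.019]
up4 13.8417 0.013775432517937943 [0.51515963 0.01006181 0.07504359] [ 0.15  0.58 -0.88] [-0.029 -0.003 -0.041]
```

View pics/top5.png

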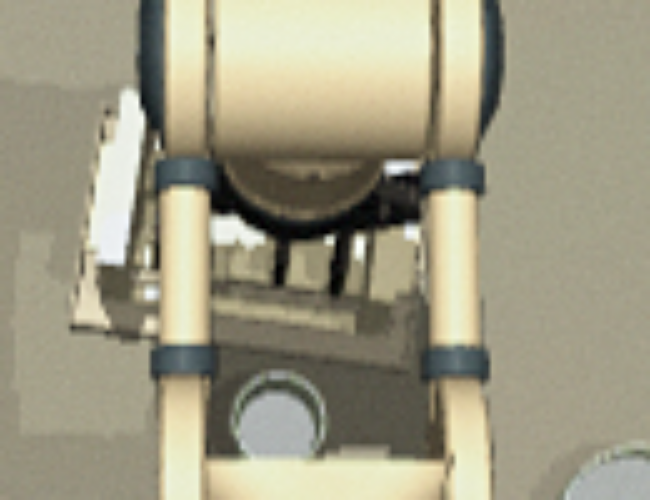

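View pics/side5.png

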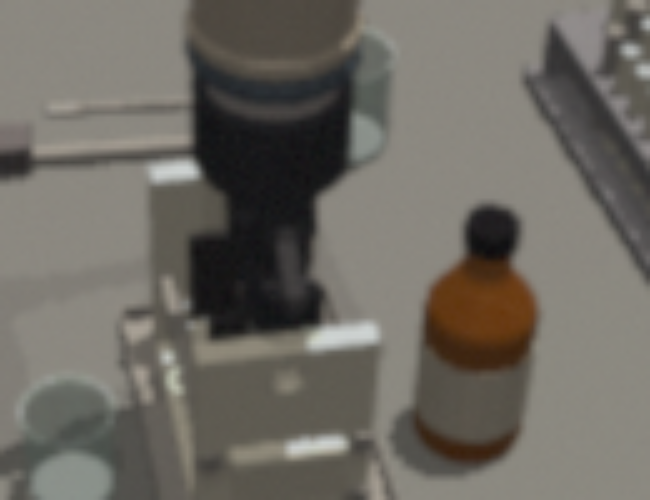

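```bash
python3 - <<'E'
from bench import *
import numpy as np, cv2
from h import *
s=read_state();t=s['tool_pos']
print(line_to((t[0],t[1],.12),vel=.08,force_limit=6), read_state()['wrist_force'].round(2))
line_to((t[0],t[1],.25),vel=.2)
grip(0.05)
movep((.449,.292,.25),(np.pi,0,np.deg2rad(166.8)))
line_to((.449,.292,.12),vel=.2)
for n in("side","top"):
    p,d=grab_frame(n);np.savez(f"pics/{n}6.npz",p=p,d=d)
    x,y=(190,110) if n=="side" else (160,160)
    cv2.imwrite(f"pics/{n}6.png",cv2.resize(p[y:y+120,x:x+150,::-1],None,fx=5,fy=5))
    P=cloud(n,d);g=p.max(2);rc=np.array([.5167,.025]);nr=np.array([np.cos(np.deg2rad(80.05)),np.sin(np.deg2rad(80.05))]); xr=np.array([nr[1],-nr[0]])
    a=(P[...,:2]-rc)@nr;b=(P[...,:2]-rc)@xr
    for lo,hi in((.035,.06),(-.035,-.001),(-.06,-.035)):
        m=(g<70)&(abs(b)<.045)&(a>lo)&(a<hi)&(P[...,2]>.095)&(P[...,2]<.108); print(n,m.sum(),np.median(a[m]),np.median(P[m][:,2]), np.percentile(b[m],[2,98])) if m.any() else 0
s=read_state();print(s['t'],s['tool_pos'])
E
```

```text
False [-0.13  0.13 -0.17]
side 65 0.04550587700411012 0.09967399600262072 [-0.02551535  0.02988613]
side 72 -0.019391233534636593 0.09929788153866043 [-0.02672295  0.02756138]
top 38 0.04784304055396227 0.10213311184182361 [-0.02878435  0.02545757]
top 36 -0.01550044583520781 0.1026405173976137 [-0.03013524  0.0277375 ]
top 40 -0.04681752594960283 0.10252446075173827 [-0.03082493  0.02620751]
17.9 [0.45008215 0.29231718 0.12232579]
```

View pics/top6.png

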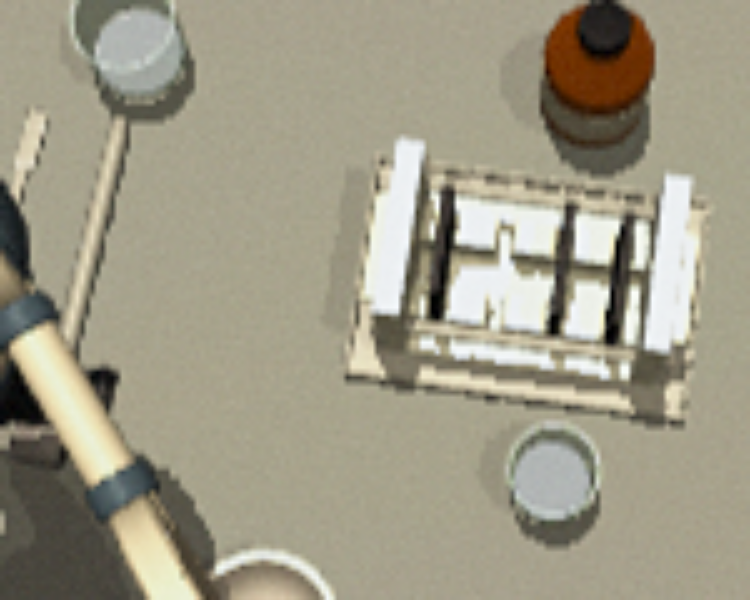

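View pics/side6.png

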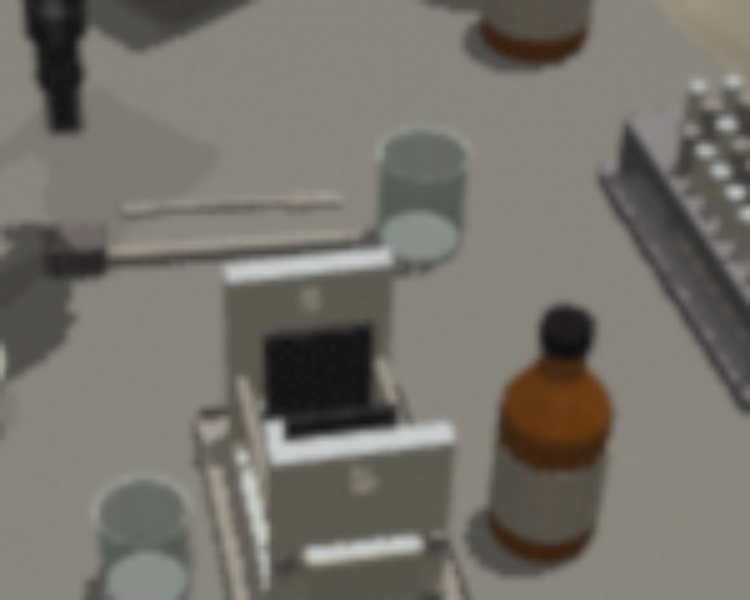

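```bash
python3 - <<'E'
from bench import *
import numpy as np
from h import *
def st(l):
    s=read_state();print(l,s['t'],s['width'],s['tool_pos'],s['wrist_force'].round(2),s['ft_torque'].round(3))
o=(np.pi,0,np.deg2rad(166.9))
line_to((.4529,.2926,.06),o,vel=.15)
b=line_to((.4529,.2926,.002),vel=.06,force_limit=8);hold(.2);st(b)
grip(0.0);st("grip")
line_to((.4529,.2926,.012),vel=.03);hold(.1);st("lift")
line_to((.4529,.2926,.16),vel=.15);hold(.2);st("up")
import cv2
for n in("side","top"):
    p,d=grab_frame(n);np.savez(f"pics/{n}7.npz",p=p,d=d)
    x,y=(160,60) if n=="side" else (110,130)
    cv2.imwrite(f"pics/{n}7.png",cv2.resize(p[y:y+150,x:x+190,::-1],None,fx=4,fy=4))
E
```

```text
False 19.7667 0.049649436725229854 [0.45315971 0.29272972 0.00245816] [-0.13  0.01 -0.08] [-0.004  0.023 -0.036]
grip 20.0917 0.026861421708229985 [0.45317675 0.29277526 0.00248207] [0.11 0.02 1.96] [-0.01   0.031 -0.001]
lift 20.675 0.02655336310947473 [0.45269752 0.29248398 0.01168181] [-0.32 -0.11 -1.64] [0.129 0.169 0.006]
up 22.0083 0.027133234637014853 [0.45252735 0.29239397 0.15883175] [ 0.01  0.03 -2.61] [ 0.073  0.146 -0.001]
```

View pics/top7.png

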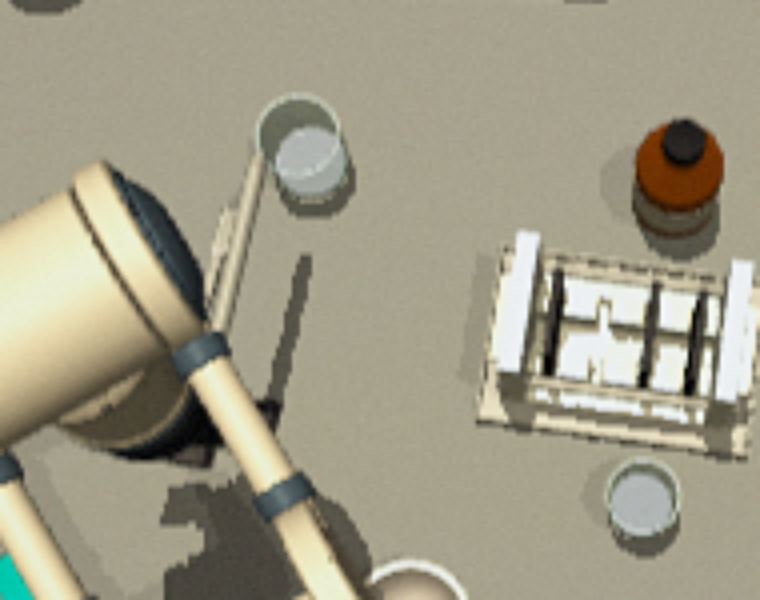

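View pics/side7.png

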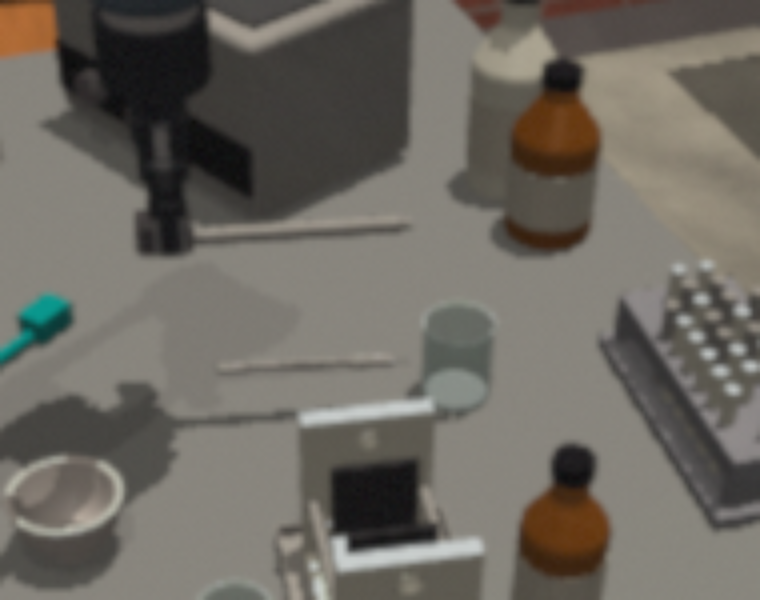

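```bash
cat >> h.py <<'E'
A=np.deg2rad(80.05)
nr=np.array([np.cos(A),np.sin(A)]); xr=np.array([nr[1],-nr[0]]); rc=np.array([.5167,.025])
def rk(y,x,z): return np.r_[rc+y*nr+x*xr,z]
E
python3 - <<'E'
from bench import *
from h import *
def st(l):
    s=read_state();print(l,s['t'],s['width'],s['tool_pos'],np.rad2deg(s['eef_rot']).round(2),s['wrist_force'].round(2),s['ft_torque'].round(3))
o=(np.pi,0,np.deg2rad(80.05))
p=rk(.276,0,.1085)
line_to((.4529,.2926,.20),vel=.15)
movep((p[0],p[1],.20),o)
line_to(p,o,vel=.12);hold(.3);st("pre")
for n in("side","top"):
    p,d=grab_frame(n);np.savez(f"pics/{n}8.npz",p=p,d=d)
    x,y=(190,80) if n=="side" else (150,150)
    cv2.imwrite(f"pics/{n}8.png",cv2.resize(p[y:y+120,x:x+160,::-1],None,fx=5,fy=5))
E
```

```text
pre 25.0333 0.026450625728156776 [0.56466887 0.29697616 0.10923356] [ 1.7995e+02 -4.0000e-02  8.0050e+01] [-0.08  0.38 -2.7 ] [ 0.184  0.005 -0.011]
```

View pics/top8.png

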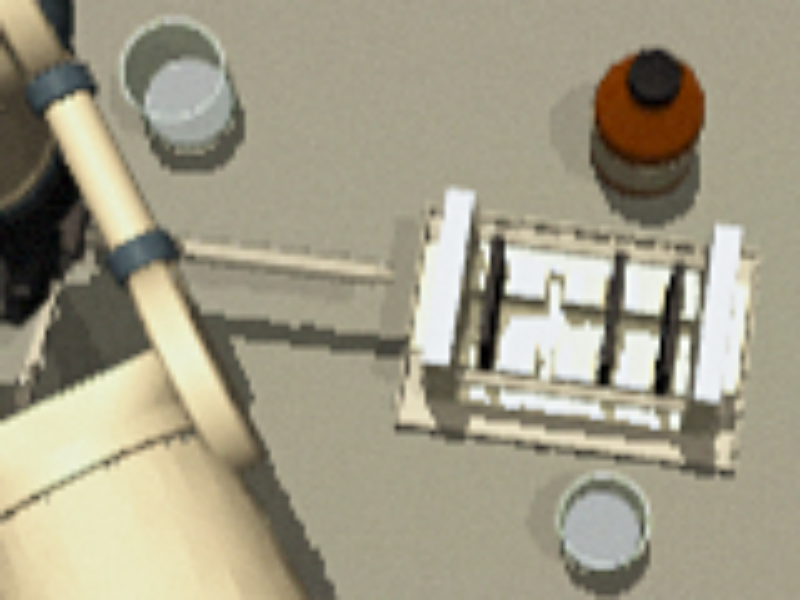

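View pics/side8.png

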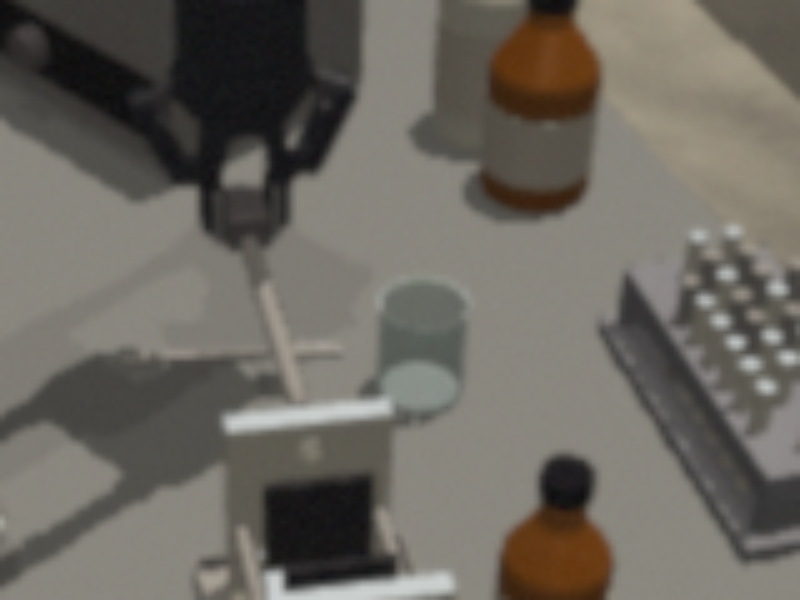

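```bash
cat > meas.py <<'E'
from h import *
def meas(n,p,d):
    P=cloud(n,d);a=(P[...,:2]-rc)@nr;b=(P[...,:2]-rc)@xr;Z=P[...,2]
    # cheek + reference: z of top, x-centre from extents at several a
    m=(Z>.124)&(Z<.136)&(a>.05)&(a<.085)&(abs(b)<.06)
    cz=np.median(Z[m]); ext=[]
    for lo,hi in((.058,.082),(-.085,-.055)):
        mm=(Z>.124)&(Z<.136)&(a>lo)&(a<hi)&(abs(b)<.06); r=cv2.minAreaRect(np.stack([a[mm],b[mm]],1).astype(np.float32)); ext.append((np.round(r[0],4).tolist(),np.round(r[1],4).tolist()))
    print(n,"cheekz",cz.round(4),ext)
    m=(Z>.095)&(Z<.125)&(a>.082)&(a<.245)&(abs(b)<.02)
    A_,B_,Z_=a[m],b[m],Z[m]
    out=[]
    for lo in np.arange(.09,.24,.02):
        w=(A_>lo)&(A_<lo+.02)
        if w.sum()>6: out.append((lo+.01,w.sum(),np.median(B_[w]),(np.percentile(B_[w],3)+np.percentile(B_[w],97))/2,np.percentile(Z_[w],90),np.median(Z_[w])))
    out=np.array(out);print(out.round(4)); print(" a min",A_.min().round(4))
    if len(out)>2:
        fb=np.polyfit(out[:,0],out[:,2],1);fz=np.polyfit(out[:,0],out[:,4],1)
        print(" slope b,z",fb[0].round(4),fz[0].round(4)," at a=.1: b",np.polyval(fb,.1).round(4),"ztop",np.polyval(fz,.1).round(4))
E
python3 - <<'E'
from meas import *
for n in("top","side"):
    D=np.load(f"pics/{n}8.npz");meas(n,D['p'],D['d'])
E
```

```text
top cheekz 0.1302 [([0.0696, -0.001], [0.0142, 0.09]), ([-0.0681, -0.0026], [0.0888, 0.014])]
[[ 1.000e-01  1.800e+01 -1.700e-03 -1.200e-03  1.186e-01  1.162e-01]
 [ 1.200e-01  3.500e+01 -1.700e-03 -4.000e-04  1.202e-01  1.170e-01]
 [ 1.400e-01  3.800e+01 -1.600e-03 -1.000e-03  1.210e-01  1.172e-01]
 [ 1.600e-01  3.700e+01 -1.500e-03 -9.000e-04  1.191e-01  1.169e-01]
 [ 1.800e-01  3.500e+01 -1.800e-03 -1.500e-03  1.199e-01  1.179e-01]
 [ 2.000e-01  3.700e+01 -1.800e-03 -1.600e-03  1.199e-01  1.176e-01]]
 a min 0.0988
 slope b,z -0.001 0.0055  at a=.1: b -0.0017 ztop 0.1195
side cheekz 0.1282 [([0.0682, 0.002], [0.0184, 0.0898]), ([-0.0693, 0.0011], [0.0181, 0.0901])]
[[ 1.000e-01  1.500e+01  1.900e-03  2.600e-03  1.160e-01  1.148e-01]
 [ 1.200e-01  2.300e+01  1.500e-03  2.300e-03  1.171e-01  1.153e-01]
 [ 1.400e-01  1.600e+01  1.000e-03  2.200e-03  1.181e-01  1.162e-01]
 [ 1.600e-01  1.900e+01  4.000e-04  1.700e-03  1.176e-01  1.158e-01]
 [ 1.800e-01  1.700e+01  2.100e-03  2.500e-03  1.175e-01  1.162e-01]
 [ 2.000e-01  1.700e+01 -1.000e-04  1.800e-03  1.175e-01  1.166e-01]
 [ 2.200e-01  1.700e+01  9.000e-04  1.600e-03  1.179e-01  1.155e-01]
 [ 2.400e-01  1.200e+01  6.000e-04  1.800e-03  1.172e-01  1.153e-01]]
 a min 0.0977
 slope b,z -0.0078 0.0064  at a=.1: b 0.0016 ztop 0.1169
```

```bash
cat >> h.py <<'E'
A2=np.deg2rad(79.7); n2=np.array([np.cos(A2),np.sin(A2)]); x2=np.array([n2[1],-n2[0]])
O2=np.array([0,0,79.7])*np.pi/180+np.array([np.pi,0,0])
tip0=rc+.0998*nr   # nominal tip, robot frame, when TCP at .2758 along nr
def tcp(tip_y,x=0,z=.1092): # tip_y in rack
    t=tip0+(tip_y-.0985)*n2; return np.r_[t+.176*n2+x*x2,z]
E
python3 - <<'E'
from bench import *
from h import *
def st(l):
    s=read_state();r=s['tool_pos'];print(l,round(s['t'],2),r,((r[:2]-tcp(.0985)[:2])@n2).round(4),((r[:2]-tcp(.0985)[:2])@x2).round(4),s['wrist_force'].round(2),s['ft_torque'].round(3))
line_to(tcp(.0985),O2,vel=.03);hold(.2);st("al")
b=line_to(tcp(.080),vel=.05,force_limit=6);st(b)
if not b:
    b=line_to(tcp(.055),vel=.03,force_limit=6);hold(.1);st(b)
for n in("side","top"):
    p,d=grab_frame(n);np.savez(f"pics/{n}9.npz",p=p,d=d)
    x,y=(210,120) if n=="side" else (170,170)
    cv2.imwrite(f"pics/{n}9.png",cv2.resize(p[y:y+90,x:x+130,::-1],None,fx=6,fy=6))
E
```

```text
al 25.58 [0.56537331 0.29645159 0.10908466] -0.0 -0.0 [ 0.56 -0.76 -1.89] [ 0.195 -0.047  0.009]
False 26.1 [0.56215682 0.27792866 0.10933944] -0.0188 0.0001 [ 0.1   0.05 -2.48] [ 0.14  -0.031 -0.004]
False 27.18 [0.55763965 0.25382408 0.10919027] -0.0433 -0.0 [-0.22  1.2  -1.59] [ 0.141 -0.054  0.028]
```

View pics/top9.png

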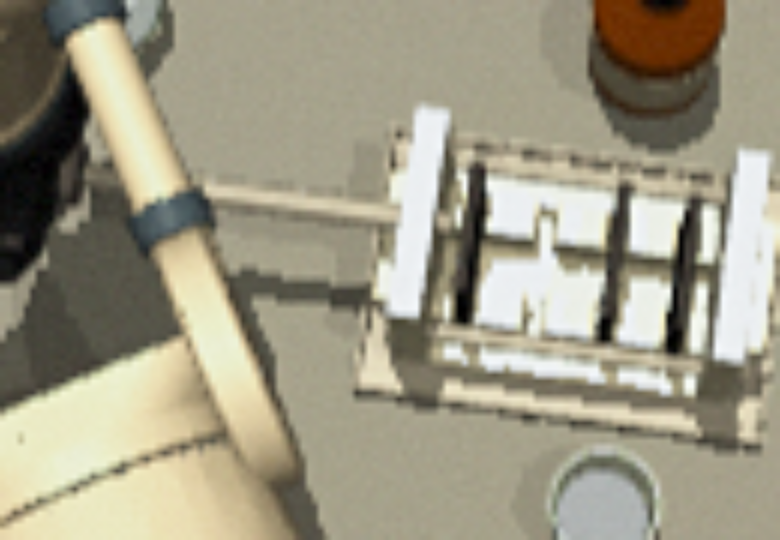

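View pics/side9.png

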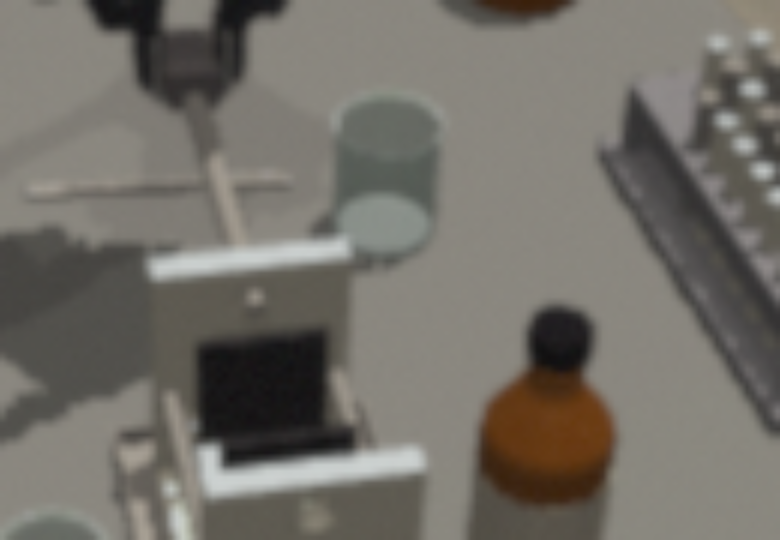

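```bash
python3 - <<'E'
from bench import *
from h import *
def st(l):
    s=read_state();r=s['tool_pos'];print(l,round(s['t'],2),r,((r[:2]-tcp(.0985)[:2])@n2).round(4),((r[:2]-tcp(.0985)[:2])@x2).round(4),s['wrist_force'].round(2),s['ft_torque'].round(3))
b=line_to(tcp(.01),vel=.05,force_limit=6);st(b)
if not b:
    b=line_to(tcp(-.052),vel=.05,force_limit=6);hold(.15);st(b)
for n in("side","top"):
    p,d=grab_frame(n);np.savez(f"pics/{n}10.npz",p=p,d=d)
    x,y=(220,140) if n=="side" else (210,170)
    cv2.imwrite(f"pics/{n}10.png",cv2.resize(p[y:y+80,x:x+110,::-1],None,fx=7,fy=7))
    P=cloud(n,d);a=(P[...,:2]-rc)@n2;b_=(P[...,:2]-rc)@x2;Z=P[...,2]
    for lo in np.arange(-.06,.06,.02):
        m=(abs(b_)<.012)&(Z>.106)&(Z<.126)&(a>lo)&(a<lo+.02)
        if m.sum()>4: print(n,round(lo+.01,2),m.sum(),np.median(b_[m]).round(4),np.median(Z[m]).round(4),np.percentile(Z[m],90).round(4))
    for lo,hi in((.058,.082),(-.082,-.055)):
        m=(Z>.126)&(Z<.136)&(a>lo)&(a<hi)&(abs(b_)<.06); r=cv2.minAreaRect(np.stack([a[m],b_[m]],1).astype(np.float32)); print(n,'cheek',np.round(r[0],4),np.round(r[1],4),np.median(Z[m]))
E
```

```text
False 28.33 [0.5496101  0.20962188 0.10923177] -0.0883 -0.0 [ 0.02 -0.1  -1.22] [ 0.184 -0.003  0.007]
False 29.88 [0.53849919 0.14865159 0.10916695] -0.1502 -0.0001 [-0.34 -0.15 -1.56] [ 0.24   0.003 -0.03 ]
side -0.05 12 0.0017 0.1162 0.118
side -0.03 26 0.0001 0.1158 0.1178
side -0.01 27 0.0004 0.1165 0.1186
side 0.01 24 -0.0001 0.116 0.118
side 0.03 24 -0.0003 0.1163 0.1175
side 0.05 29 0.0003 0.1161 0.1199
side cheek [0.0681 0.001 ] [0.0181 0.089 ] 0.12862050544740666
side cheek [-0.0697  0.0018] [0.018  0.0907] 0.1290138939562938
top -0.05 19 -0.0023 0.1171 0.1191
top -0.03 36 -0.0024 0.1172 0.1207
top -0.01 36 -0.0019 0.1162 0.1191
top 0.01 38 -0.0024 0.1171 0.1198
top 0.03 36 -0.0026 0.1179 0.1209
top 0.05 12 -0.0015 0.1171 0.1196
top cheek [ 0.0701 -0.0025] [0.0883 0.0141] 0.13076921998656532
top cheek [-0.0682 -0.0018] [0.0895 0.014 ] 0.1302313874451857
```

View pics/top10.png

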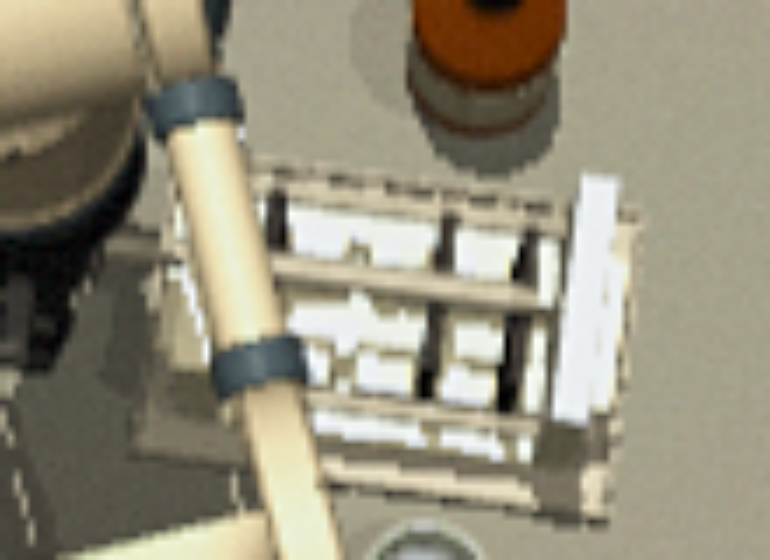

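View pics/side10.png

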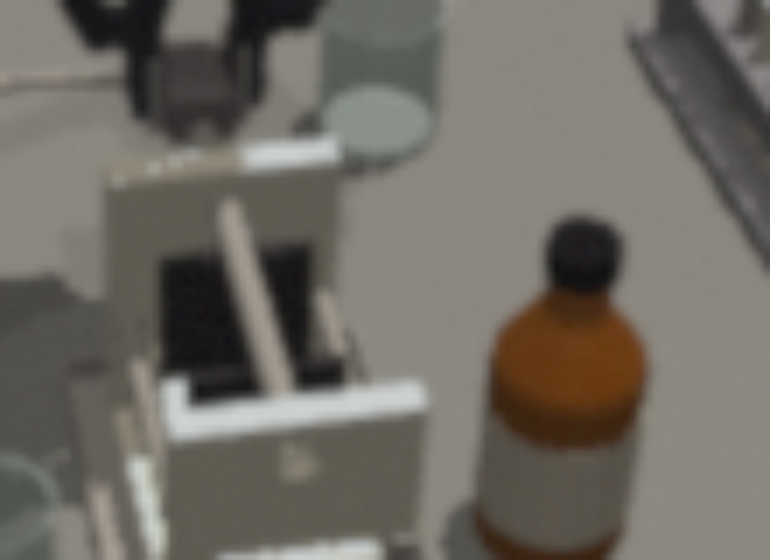

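```bash
python3 - <<'E'
from bench import *
from h import *
def st(l):
    s=read_state();r=s['tool_pos'];print(l,round(s['t'],2),r,((r[:2]-tcp(.0985)[:2])@n2).round(4),((r[:2]-tcp(.0985)[:2])@x2).round(4),s['wrist_force'].round(2),s['ft_torque'].round(3))
b=line_to(tcp(-.073,.0005),vel=.04,force_limit=7);st(b)
if not b:
    b=line_to(tcp(-.093,.0005),vel=.03,force_limit=7);st(b);hold(.15);st(b)
for n in("side","top"):
    p,d=grab_frame(n);np.savez(f"pics/{n}11.npz",p=p,d=d)
    x,y=(220,140) if n=="side" else (210,170)
    cv2.imwrite(f"pics/{n}11.png",cv2.resize(p[y:y+80,x:x+110,::-1],None,fx=7,fy=7))
E
```

```text
False 30.65 [0.5352698  0.12749683 0.10929184] -0.1716 0.0006 [-0.56 -0.62 -2.75] [ 0.191 -0.031  0.004]
True 31.11 [0.5329735  0.11753586 0.1084578 ] -0.1818 0.0001 [ 0.72  1.57 -1.82] [ 0.461 -0.128 -0.043]
True 31.26 [0.53265793 0.1175846  0.10772045] -0.1819 -0.0002 [ 1.8   1.77 -1.43] [ 0.278 -0.112  0.018]
```

View pics/top11.png

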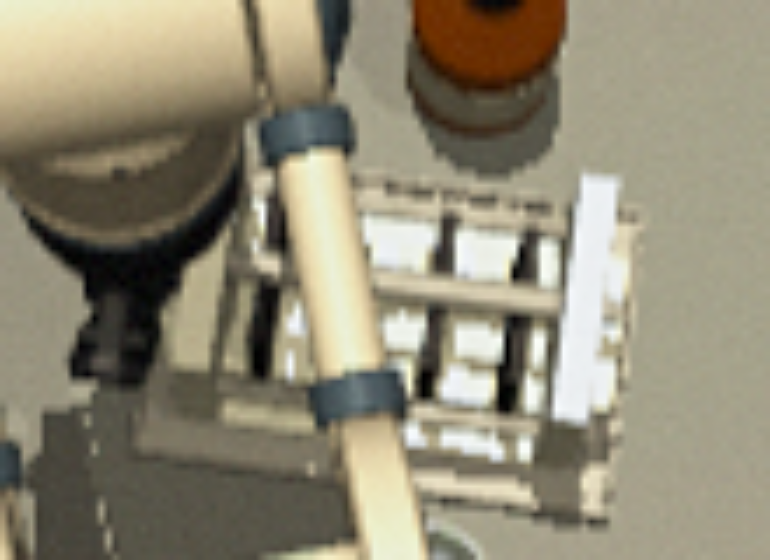

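View pics/side11.png

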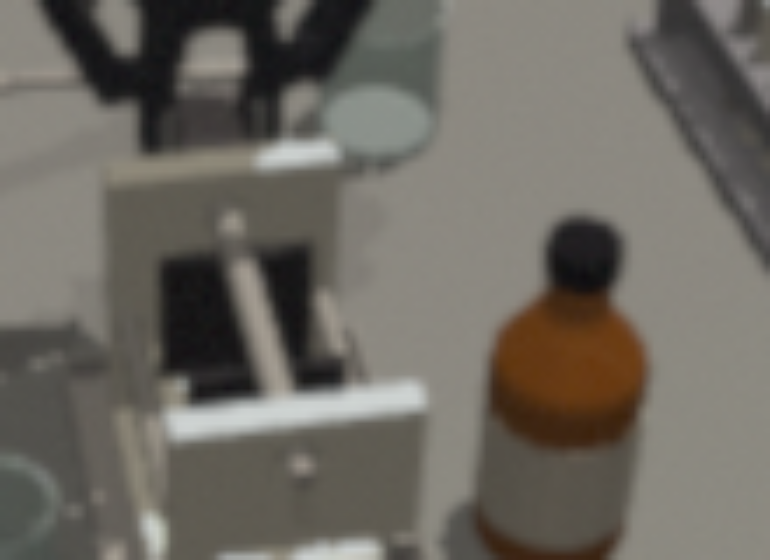

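```bash
python3 - <<'E'
from bench import *
from h import *
def st(l):
    s=read_state();r=s['tool_pos'];print(l,round(s['t'],2),r,((r[:2]-tcp(.0985)[:2])@n2).round(4),((r[:2]-tcp(.0985)[:2])@x2).round(4),s['wrist_force'].round(2),s['ft_torque'].round(3))
b=line_to(tcp(-.089,.0003,.1085),vel=.02,force_limit=10);st(b);hold(.15);st(b)
n="side";p,d=grab_frame(n);P=cloud(n,d);a=(P[...,:2]-rc)@n2;b_=(P[...,:2]-rc)@x2;Z=P[...,2]
m=(abs(b_)<.012)&(Z>.100)&(Z<.120)&(a<-.077)&(a>-.1); print(m.sum(),np.percentile(a[m],[5,50]),np.median(b_[m]),np.median(Z[m]))
m=(abs(b_)<.012)&(Z>.120)&(Z<.136)&(a>.077)&(a<.13); print("grip top a",m.sum(),np.percentile(a[m],[2,98]) if m.any() else 0)
cv2.imwrite(f"pics/s12.png",cv2.resize(p[120:220,210:320,::-1],None,fx=7,fy=7)[:600])
E
```

```text
True 31.57 [0.53258907 0.11766268 0.10745792] -0.1818 -0.0003 [0.45 1.07 2.84] [-0.015 -0.028 -0.058]
True 31.73 [0.53257854 0.11766101 0.1073934 ] -0.1818 -0.0003 [1.24 0.82 4.89] [-0.15  -0.064  0.027]
17 [-0.08549432 -0.08104849] 0.0008789350262913287 0.11228706151507128
grip top a 67 [0.07859955 0.11253052]
```

View pics/s12.png

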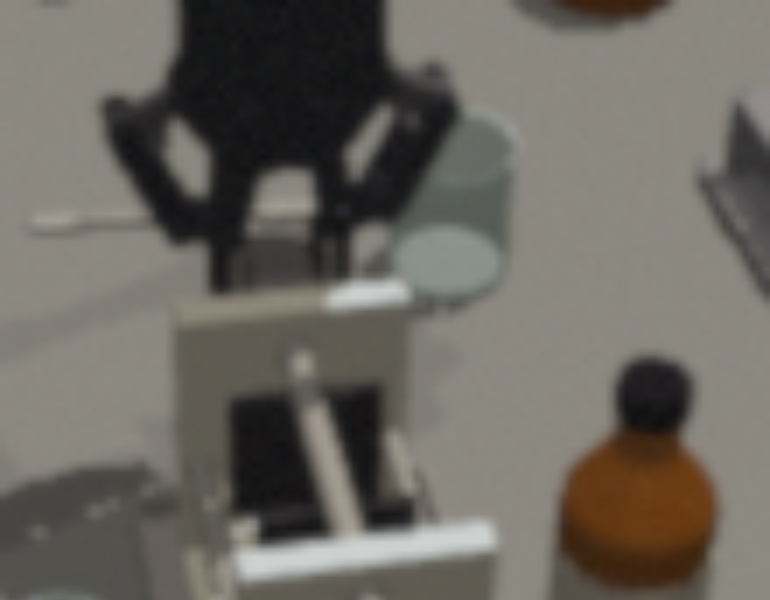

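```bash
python3 - <<'E'
from bench import *
from h import *
def st(l):
    s=read_state();r=s['tool_pos'];print(l,round(s['t'],2),s['width'],r,s['wrist_force'].round(2),s['ft_torque'].round(3))
grip(0.05);hold(.2);st("open")
t=read_state()['tool_pos']
b=line_to((t[0],t[1],t[2]+.06),vel=.08,force_limit=6);st(b)
t=read_state()['tool_pos'];line_to((t[0],t[1],.25),vel=.2)
movep((.45,.33,.28),O2);hold(.3);st("away")
for n in("side","top"):
    p,d=grab_frame(n);np.savez(f"pics/{n}13.npz",p=p,d=d)
    x,y=(220,140) if n=="side" else (210,170)
    cv2.imwrite(f"pics/{n}13.png",cv2.resize(p[y:y+80,x:x+110,::-1],None,fx=7,fy=7)); cv2.imwrite(f"pics/{n}13f.png",p[:,:,::-1])
    P=cloud(n,d);a=(P[...,:2]-rc)@n2;b_=(P[...,:2]-rc)@x2;Z=P[...,2]
    m=(abs(b_)<.03)&(Z>.122)&(Z<.136)&(a>.079)&(a<.14); r=cv2.minAreaRect(np.stack([a[m],b_[m]],1).astype(np.float32)); print(n,'grip',np.round(r[0],4),np.round(r[1],4),np.median(Z[m]),np.percentile(a[m],[2,98]))
    m=(abs(b_)<.012)&(Z>.100)&(Z<.120)&(a<-.076)&(a>-.1); print("tip",m.sum(),np.percentile(a[m],[3,50,97]) if m.any() else 0,np.median(b_[m]),np.median(Z[m]))
    for lo in np.arange(-.06,.06,.03):
        m=(abs(b_)<.012)&(Z>.106)&(Z<.126)&(a>lo)&(a<lo+.03)
        if m.sum()>4: print(n,round(lo+.015,3),m.sum(),np.median(b_[m]).round(4),np.median(Z[m]).round(4))
E
```

```text
open 32.33 0.04985258028284095 [0.53203307 0.11786117 0.10631576] [ 0.04 -0.02 -0.69] [ 0.001  0.004 -0.058]
False 33.23 0.049949621436986155 [0.53180911 0.11782249 0.16568163] [-0.95 -0.5  -0.45] [-0.007 -0.011 -0.032]
away 35.01 0.05003506571170559 [0.45061582 0.32902323 0.2798962 ] [-0.37 -0.23 -0.06] [-0.008  0.04   0.047]
side grip [0.0958 0.0019] [0.0279 0.0323] 0.1274040925160117 [0.07970146 0.11120669]
tip 29 [-0.08490169 -0.07848801 -0.07637642] -7.302812982616901e-05 0.1126543308307999
side -0.045 25 0.0002 0.1144
side -0.015 37 0.0006 0.1145
side 0.015 35 0.0002 0.1146
side 0.045 39 0.0005 0.1145
top grip [ 0.0981 -0.0005] [0.0295 0.0374] 0.12864499899680304 [0.07980463 0.11563559]
tip 12 [-0.08231994 -0.07949397 -0.07657514] -0.0017116611227154244 0.11399248254962024
top -0.045 55 -0.0022 0.1155
top -0.015 54 -0.0018 0.1166
top 0.015 57 -0.0023 0.1154
top 0.045 52 -0.0026 0.1147
```

View pics/top13.png

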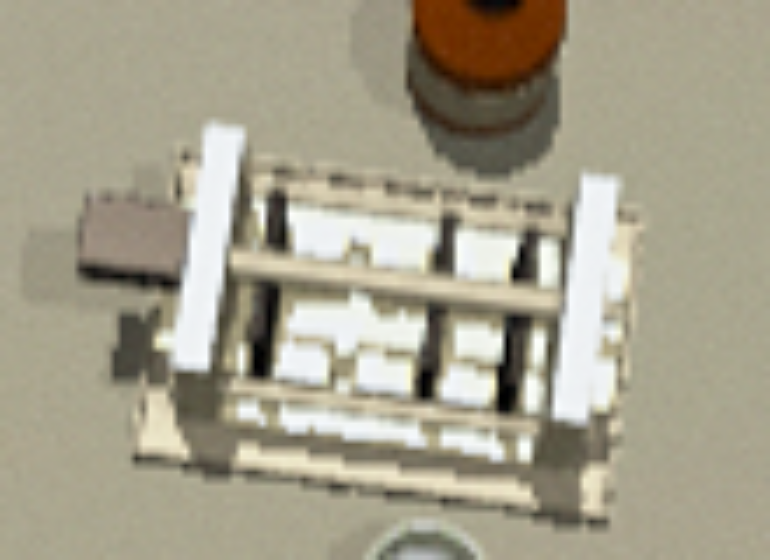

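View pics/side13.png

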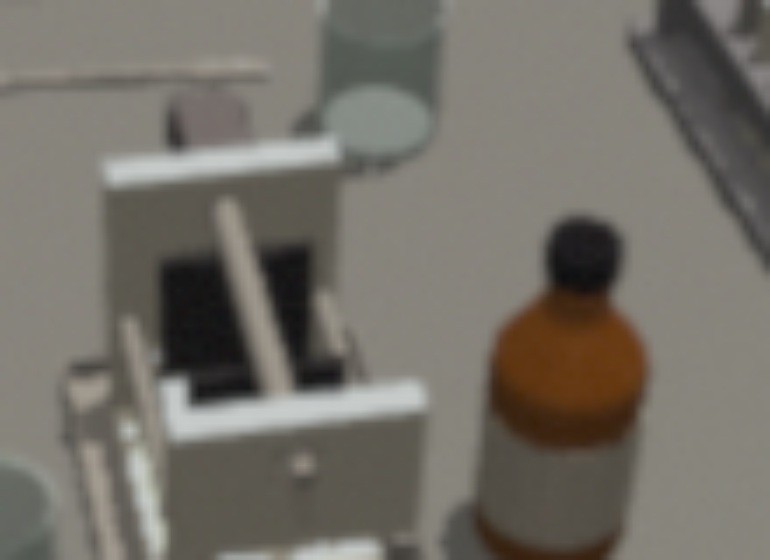

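View pics/top13f.png

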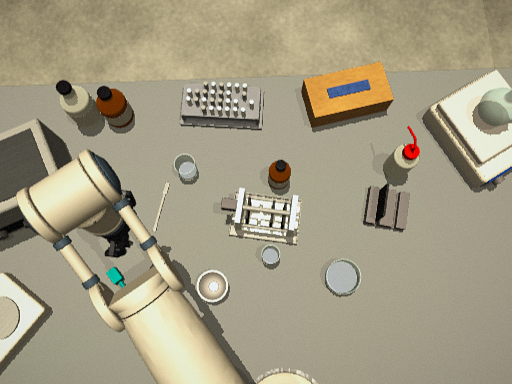

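```bash
python3 -c "
from bench import *
job_done(); print(read_state()['t'])"
```

```text
the job is handed in; nothing more can be done
the job is handed in; nothing more can be done
```

The narrow graphite plate now stands in the carrier's slot_b and has been let go. The lock rod is threaded from the +y end through both cheeks, and the job was handed in about 35 s into the 67 s limit.

**Plate:** After release its top edge measured 102.6 mm against 102.1 and 102.5 mm for the racked plates. It lies at about y = −16 mm in the carrier.

**Rod:** The grip is up against the +y cheek. Its centre measures about 96–97 mm from the carrier's centre, where 96 mm is ideal. The tip stands out of the far cheek at about 82–85 mm, inside the 79–90 mm window. The shaft is parallel to the bores and centred across them within about 1 mm.

**Surroundings:** In the last top view the square plate, racked plates and glassware looked to be where they started. The arm was clear of everything.

**Disagreements and slips:**
- The two cameras differed by 2–3 mm. I used their mean and compared rod and carrier within the same view.
- While I was opening the fingers on the plate, the wrist read about 8 N sideways. I think the gripper touched racked_plate_a. I narrowed the opening and lifted, and that plate still measured at its starting position afterwards.
- The side view put the released plate 2–4 mm nearer the −y end than the top view did. I trusted the top view, because all three plate tops matched in it.

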